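# Square up the model car's display base in the corner stop

## Robot

A 6-joint arm with a two-finger parallel gripper is mounted at the origin on the work surface. World frame = base frame: x ahead of the robot, y to its left, z up, the work surface at z = 0. Lengths are in m, angles in rad, forces in N, time in s.
With the tool pointing down it reaches from about 0.3 to 0.775 m from the base axis. Payload 14.6 kg.
Tool frame: the origin (TCP) lies at the centre of the arm's flange, where the gripper is bolted on; the fingertips stand 199 mm ahead of it and the grasp point (between the pads) lies 180 mm ahead of it; z points along the fingers, y is the line along which they close (so a half turn about z gives the same grasp; the last joint's range is limited). The gripper opens to 94 mm and grips with 3 to 60 N. Pads are 16 mm wide; open, the fingers measure 119 mm over their backs; the gripper's body (75 mm by 177 mm) begins 78 mm behind the grasp point.
Start: joints at [-1.273, 0.3, 1.521, -0, 1.321, -0.067], TCP at [0.196, -0.514, 0.405] pointing down, gripper open.
Joint ranges: [-3.03, 3.03], [-0.79, 2.21], [0.23, 2.52], [-1.04, 4.18], [0, 3.07], [-2.55, 2.55]. Speed limits (rad/s): [2.22, 2.22, 2.57, 3.14, 3.14, 3.14].

## Interface

Orientations are given as [roll, pitch, yaw] about the fixed x, y, z axes, in that order (R = Rz(yaw) Ry(pitch) Rx(roll)).
In Python, from station import ctrl gives the robot as it stands. The module is installed in compiled form; this text tells all that it offers.
- The arm moves only by the tool servo_tool, never from a script. Its argument "motion" is a list of rows, each a list of 5 numbers: the closure, from 0 (fully open) to 1 (shut), then the shift along the world's x, y, z in cm, then the turn about the world's z in degrees. A call has 1 to 20 rows; each row is the pose to reach, as a shift and turn from the pose commanded when the call began; what a row does not reach only later rows make up. A row lasts 1/8 s, in which the tool goes at most 62.5 mm and 10.7 degrees, less where a joint would pass 70% of its speed; a pose out of reach is approached as far as the arm can. A call with a gripper value outside its range is refused whole. The fingers move at their own pace and stop on an object; "squeeze" is the grip in N (left out, the last holds). Time passes only in rows, so rows that repeat a pose let the fingers close. It gives the time, the measured TCP pose, the force, the opening and the grip force at its end, in the units of the state.
- ctrl.get_obs(): the state, without advancing time (a new reading comes with each control period).
- ctrl.camera(name): name is "scene" or "top"; returns a dict with "image" (480x640x3 uint8, red, green, blue), "fx", "fy", "cx", "cy" (pixels), "camera_from_world" (4x4, takes a point from world to camera coordinates). Camera axes: x right, y up, looking along -z (the intrinsics and any distortion apply to the point x, -y, -z); pixel columns grow to the right and rows downward; lengths in m; the calibration is good to about 2 mm. A picture is of the moment at which its call begins. There is no depth.
- ctrl.hand_in(): hands the job in; it is judged then, once.
The state is a dict: "time_s": time; "qpos": joint angles; "joint_vel": joint speeds; "tau": joint torques, N m; "ee_pos": TCP position; "eef_rot": TCP orientation; "force": force on the tool from outside, world axes, zero at the start; "moment": the same for the moment, N m; "grip_width": finger opening in m; "grip_force": force on a finger pad.
Only numpy, scipy, OpenCV 4.12 (cv2) and the standard library are available. Lean on these libraries where they do the work, as an engineer would, in place of code of your own. Each camera call takes 0.05 s, during which the arm holds its last target. There are 200 camera calls.

## Task

Push the wooden display base that carries the model car along the cutting mat into the inside corner of the L-shaped steel stop, until its long far side lies flush against the stop's long arm and its left end is flush against the short arm (far and left as seen from the robot). Only push the wood with the fingers: never lift or tip the base, do not touch the car, whose paint is still wet, and leave the other things on the mat where they are. Finish with the base at rest there and the fingers clear.

Things in the scene. Friction and masses are not known exactly. Their poses are not given: they have to be found in the camera images.
- plinth: the display base: loose oblong block of brown wood, 90 mm deep (its x), 130 mm long (its y), 24 mm high, 0.2 to 0.5 kg with the car, standing on the mat; too broad to grip. Origin at the centre of its underside, z up. At the start its +x side faces away from the robot (within 0.35 rad) and its +y end to the left.
- car: the grey model car fixed on top of the base, 100 mm long (along the base's y), 44 mm wide, 29 mm high, so its roof is 53 mm above the mat; it stays 23 mm inside the base's long sides and 15 mm inside its ends. Origin on the base's top face, centre. Not to be touched.
- stop: L-shaped steel stop fixed on the mat (mat top 3 mm above the table), 12 mm high, arms 20 mm wide, turned within 0.2 rad of the world axes. Origin on the mat at the INSIDE corner, z up. Long arm, far side: inner face x = 0, running 280 mm to -y. Short arm, left: inner face y = 0, running 110 mm to -x. Fully home, the base has its origin at x -45, y -65 mm here and parallel axes.
- far_left (a point): point at the base's far left upright edge (base frame +45, +65 mm), 12 mm above its underside
- far_right (a point): point at the base's far right upright edge (base frame +45, -65 mm), 12 mm above its underside
- near_left (a point): point at the base's near left upright edge (base frame -45, +65 mm), 12 mm above its underside
- jar_near: bystander: paint jar, 38 mm across, 50 mm high, standing to the near left of the base; origin at the centre of its underside
- jar_far: bystander: a second such paint jar beyond the stop; origin at the centre of its underside
- bare_base: bystander: small empty wooden base, 60 x 80 x 18 mm, left of the stop, nothing on it; origin at the centre of its underside
- glue: bystander: white bottle, 34 mm across, 95 mm high, to the far right; origin at the centre of its underside
- driver: bystander: screwdriver 160 mm long lying on the mat to the near right; origin under its middle
Things that resemble listed ones, but are neither listed nor needed, are in the scene too. Of the things shaped like the plinth, the brown one is meant.

How it is judged:
At the end, for the whole second after the job is handed in: The base lies flat on the mat, at rest, in the stop's inside corner: both ends of its long far side within 3 mm of the long arm's face and both ends of its left side within 3 mm of the short arm's face (x of each of far_left, far_right in the frame of stop above -0.003 m and y of each of far_left, near_left in the frame of stop above -0.003 m and height (world z) of plinth below 0.006 m and angle between plinth's own z axis and vertical below 0.05 rad and linear speed of plinth below 0.01 m/s); the robot touches nothing.
It fails at once if the base is lifted more than 7 mm off the mat or tipped more than 0.15 rad (height (world z) of plinth above 0.01 m or angle between plinth's own z axis and vertical above 0.15 rad).
It fails at once if the robot touches the wet car (contact force between any of the fingers, the arm and car above 0.2 N).
It fails at once if a bystander is moved more than 15 mm (distance of any of jar_near, jar_far, bare_base, glue, driver from where it was at the start of the episode above 0.015 m).
It also fails if it takes over 51 s, if anything falls off the work surface, if the arm or the gripper's body presses on something with over 40 N, if the wrist force passes 120 N, or if a joint passes its speed limit or range.

## Working session

There is one attempt and no reset: what is moved stays moved. The work goes in short steps, Python scripts to look and compute and a tool call to move; the robot and the scene stay as the last step left them, time stands still between calls to the robot, and variables do not carry over. Pictures are saved under pics/ and viewed, at most 10 in all, crops included, and the job is handed in when it is done.

Besides the shell and the picture viewer there is one more tool, called in YAML: its name, and indented under it one key for each argument. servo_tool: Moves the arm, as the interface text tells. Its arguments: {"type":"object","properties":{"motion":{"type":"array","items":{"type":"array","items":{"type":"number"}}},"squeeze":{"type":"number"}},"required":["motion"]}

```bash
mkdir -p pics; cat > h.py <<'E'
import numpy as np, cv2
from station import ctrl
def snap(name,f):
    c=ctrl.camera(name); cv2.imwrite(f,c["image"][:,:,::-1]); 
    np.savez('cal_'+name,**{k:c[k] for k in("fx","fy","cx","cy","camera_from_world")}); return c
def px2w(name,uv,z):
    c=np.load('cal_'+name+'.npz'); M=c["camera_from_world"]; R=M[:3,:3];t=M[:3,3]
    o=-R.T@t; out=[]
    for u,v in uv:
        d=R.T@np.array([(u-c["cx"])/c["fx"],-(v-c["cy"])/c["fy"],-1]); out.append((o+d*(z-o[2])/d[2])[:2])
    return np.array(out)
def w2px(name,P):
    c=np.load('cal_'+name+'.npz'); M=c["camera_from_world"]
    q=np.asarray(P)@M[:3,:3].T+M[:3,3]
    return np.c_[c["cx"]+c["fx"]*q[:,0]/-q[:,2], c["cy"]+c["fy"]*-q[:,1]/-q[:,2]]
E
python3 - <<'E'
from h import *
c=snap("top","pics/t0.png");print({k:c[k] for k in c if k!="image"}); snap("scene","pics/s0.png"); print(ctrl.get_obs())
E
```

```text
{'fx': 548.2586763430991, 'fy': 548.2586763430991, 'cx': 314.85491452608886, 'cy': 239.19734966565755, 'camera_from_world': array([[ 0.01565236, -0.99968217,  0.01976291, -0.06659607],
       [ 0.99481621,  0.0175563 ,  0.10016232, -0.49530748],
       [-0.10047745,  0.01809268,  0.99477482, -1.34033615],
       [ 0.        ,  0.        ,  0.        ,  1.        ]])}
{'time_s': 0.1, 'qpos': array([-1.27259653e+00,  3.00412395e-01,  1.52151249e+00,  1.72848570e-05,
        1.32073083e+00, -6.65713531e-02]), 'joint_vel': array([-0.00247935, -0.00210759, -0.00159583,  0.00118101, -0.00196744,
        0.00207802]), 'tau': array([-1.56910619e-04, -5.32649410e+01, -3.53287518e+01,  7.08927051e-02,
        2.35360838e-02, -5.02809553e-05]), 'ee_pos': array([ 0.1962087 , -0.51377893,  0.40414744]), 'eef_rot': array([-3.14053306e+00, -8.74230932e-05,  3.64766818e-01]), 'force': array([ 0.83601027, -0.34116711, -0.74420156]), 'moment': array([ 0.00318872, -0.00252958,  0.07295142]), 'grip_force': 0.0, 'grip_width': 0.09427131165558963}
```

View pics/t0.png

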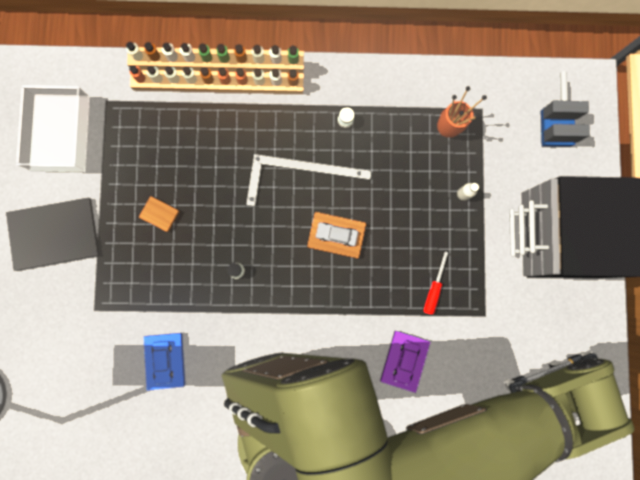

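View pics/s0.png

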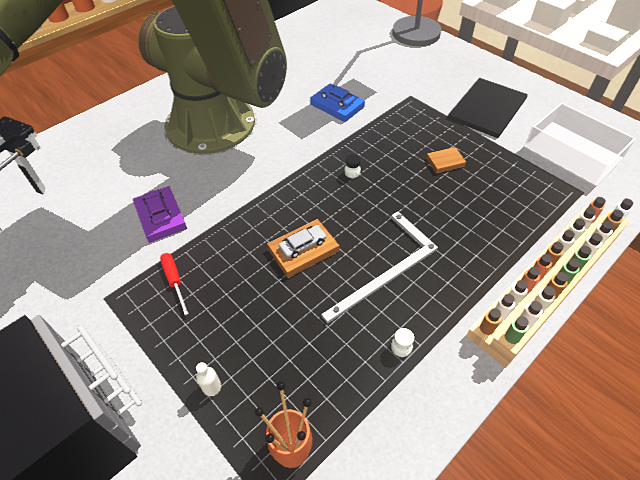

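Similar things in the top view: brown base with grey car (337,235), blue base (164,361), purple base (406,361) and the bare brown base (159,214). I choose the brown one with the car. The stop's corner is near (257,160) and its arms end at (369,174) and (251,204). I'll check this in a close crop.

```bash
python3 - <<'E'
import cv2
i=cv2.imread('pics/t0.png')[145:265,230:390]
cv2.imwrite('pics/t0c.png',cv2.resize(i,(800,600),interpolation=cv2.INTER_CUBIC))
E
```

```text
(no output)
```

View pics/t0c.png

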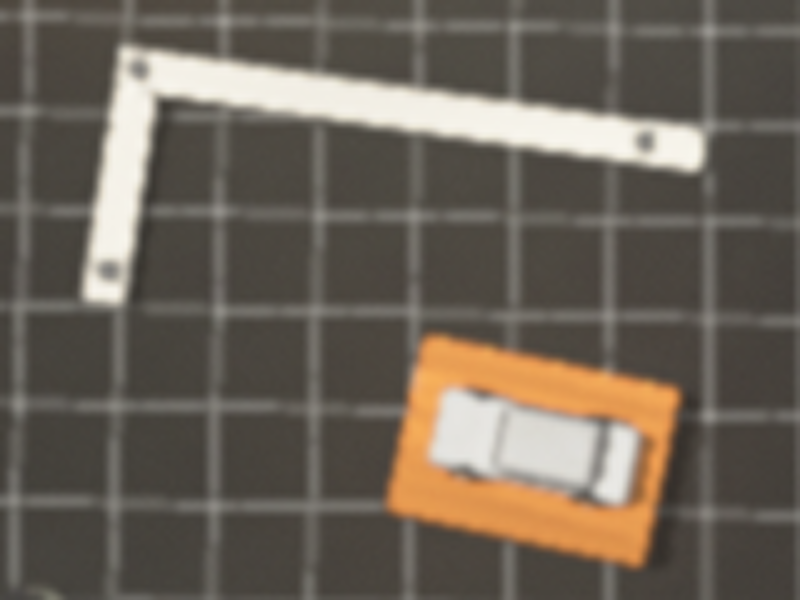

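The crop shows the grey car on the brown base, with base corners in crop pixels FL (427,336), FR (681,387), NR (641,569), NL (388,513). The stop's inside corner is (157,97), the long arm's inner end (703,172) and the short arm's inner end (124,303).

```bash
cat >> h.py <<'E'
def crop2px(L,x0,y0,s): return (np.array(L,float)+.5)/s-.5+[x0,y0]
def fit(src,dst): # 2D rigid
    a=src-src.mean(0);b=dst-dst.mean(0)
    th=np.arctan2((a[:,0]*b[:,1]-a[:,1]*b[:,0]).sum(),(a*b).sum()); c,s=np.cos(th),np.sin(th);R=np.array([[c,-s],[s,c]])
    return th,dst.mean(0)-R@src.mean(0),np.linalg.norm(src@R.T+dst.mean(0)-R@src.mean(0)-dst,axis=1)
E
python3 - <<'E'
from h import *
b=px2w("top",crop2px([(427,336),(681,387),(641,569),(388,513)],230,145,5),.027)
s=px2w("top",crop2px([(157,97),(703,172),(124,303)],230,145,5),.015)
print(b,s)
B=np.array([[45,65],[45,-65],[-45,-65],[-45,65]])/1e3; S=np.array([[0,0],[0,-280],[-110,0]])/1e3
thb,tb,r=fit(B,b);print(thb,tb,r)
ths,ts,r=fit(S,s);print(ths,ts,r)
R=lambda t:np.array([[np.cos(t),-np.sin(t)],[np.sin(t),np.cos(t)]])
print("base in stop",R(ths).T@(tb-ts),thb-ths, "goal",ts+R(ths)@[-.045,-.065])
print(np.linalg.norm(px2w("top",[(237,270)],.05)))
print('jar',px2w("top",[(236,270)],.05),'glue',px2w("top",[(469,190)],.09),'driver',px2w("top",[(445,254),(430,312)],.02))
E
```

```text
[[ 0.56506935 -0.05759899]
 [ 0.54167235 -0.18506174]
 [ 0.45015275 -0.16573158]
 [ 0.47588483 -0.03960965]] [[ 0.68699407  0.08130946]
 [ 0.65378205 -0.19691653]
 [ 0.58084507  0.09521733]]
-0.19543496073215896 [ 0.50819482 -0.11200049] [0.00063183 0.00203528 0.00181659 0.0007969 ]
-0.12499474719803119 [0.68855682 0.08123738] [0.00156442 0.00036347 0.00145465]
base in stop [-0.154864   -0.21421593] -0.07044021353412777 goal [0.63580438 0.02235462]
0.43525643651004603
jar [[0.41541161 0.13221948]] glue [[ 0.61545302 -0.42654491]] driver [[ 0.46537825 -0.38523821]
 [ 0.32060251 -0.34669408]]
```

servo_tool:
  motion:
    - [0.25,23.5,41.2,-5,-28.1]
    - [0.25,23.5,41.2,-5,-28.1]
    - [0.25,23.5,41.2,-5,-28.1]
    - [0.25,23.5,41.2,-5,-28.1]
    - [0.25,23.5,41.2,-5,-28.1]
    - [0.25,23.5,41.2,-5,-28.1]
    - [0.25,23.5,41.2,-5,-28.1]
    - [0.25,23.5,41.2,-5,-28.1]
    - [0.25,23.5,41.2,-5,-28.1]
    - [0.25,23.5,41.2,-5,-28.1]
    - [0.25,23.5,41.2,-5,-28.1]
    - [0.25,23.5,41.2,-5,-28.1]

```text
time_s: 1.6
ee_pos: [0.4309, -0.1025, 0.3548]
eef_rot: [3.142, -0.0, -0.127]
force: [0.7, -0.1, -0.6]
grip_width: 0.0706
grip_force: 0.0
```

```bash
python3 - <<'E'
from h import *
o=ctrl.get_obs();print(o['time_s'],o['ee_pos'],o['eef_rot'],o['grip_width'],o['force'])
i=snap("scene","pics/s1.png")["image"][:,:,::-1][120:360,200:520]
cv2.imwrite('pics/s1c.png',cv2.resize(i,(800,600),interpolation=cv2.INTER_CUBIC))
E
```

```text
1.6 [ 0.4309363  -0.10253406  0.35476655] [ 3.14156152e+00 -1.85254731e-04 -1.27080945e-01] 0.07055599599899579 [ 0.7016218  -0.10798014 -0.56274783]
```

View pics/s1c.png

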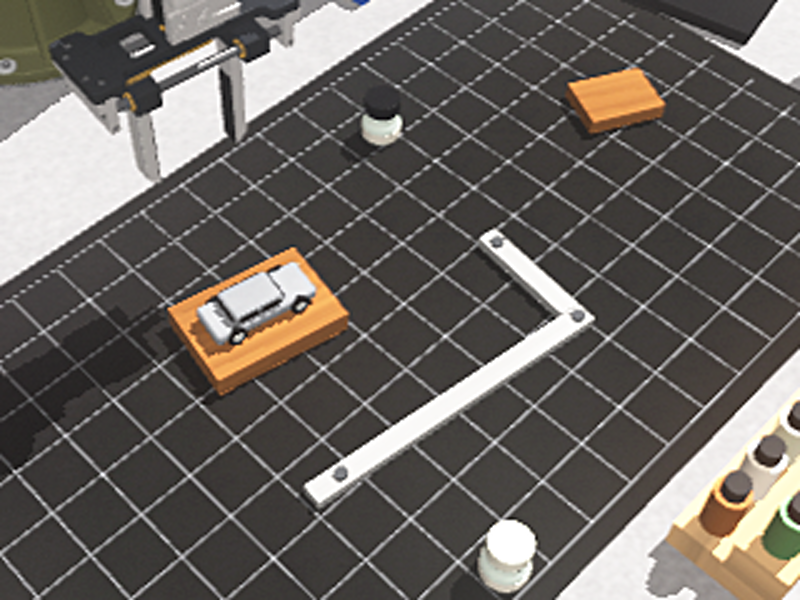

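Scene crop: the fingers hang behind the base. Base top corners are at FL (347,313), FR (219,385), NR (170,310), NL (295,249), and the stop's inside corner is about (556,316). I'll cross-check these with this camera.

```bash
python3 - <<'E'
from h import *
b=px2w("scene",crop2px([(347,312),(219,382),(170,310),(294,249)],200,120,2.5),.027)
s=px2w("scene",crop2px([(557,316),(305,486),(480,238)],200,120,2.5),.015)
B=np.array([[45,65],[45,-65],[-45,-65],[-45,65]])/1e3; S=np.array([[0,0],[0,-280],[-110,0]])/1e3
print(fit(B,b),fit(S,s))
E
```

```text
(np.float64(-0.18898864461097364), array([ 0.50958004, -0.11223046]), array([0.00278881, 0.00068665, 0.00230089, 0.00248783])) (np.float64(-0.12414379146394822), array([0.68952085, 0.08097564]), array([0.00422083, 0.00199919, 0.00222186]))
```

servo_tool:
  motion:
    - [0.25,0,0,-5,0]
    - [0.25,0,0,-10,0]
    - [0.25,0,0,-14,0]
    - [0.25,0,0,-14.6,0]
    - [0.25,0,0,-14.6,0]
    - [0.25,1.0,-0.12,-14.6,0]
    - [0.25,1.5,-0.19,-14.6,0]
    - [0.25,2.0,-0.25,-14.6,0]
    - [0.25,2.5,-0.31,-14.6,0]
    - [0.25,3.0,-0.37,-14.6,0]
    - [0.25,3.5,-0.44,-14.6,0]
    - [0.25,4.0,-0.5,-14.6,0]

```text
time_s: 3.15
ee_pos: [0.4715, -0.1068, 0.2086]
eef_rot: [-3.141, 0.0, -0.126]
force: [-3.5, 0.4, 2.9]
grip_width: 0.0705
grip_force: 1.7
```

servo_tool:
  motion:
    - [0.25,0.6,-0.07,0,0]
    - [0.25,1.2,-0.15,0,0]
    - [0.25,1.8,-0.22,0,0]
    - [0.25,2.4,-0.3,0,0]
    - [0.25,3.0,-0.37,0,0]
    - [0.25,3.6,-0.45,0,0]
    - [0.25,4.2,-0.52,0,0]
    - [0.25,4.8,-0.6,0,0]
    - [0.25,5.4,-0.67,0,0]
    - [0.25,6.0,-0.75,0,0]
    - [0.25,6.5,-0.81,0,0]
    - [0.25,7.0,-0.87,0,0]
    - [0.25,7.5,-0.94,0,0]
    - [0.25,8.0,-1.0,0,0]
    - [0.25,8.3,-1.04,0,0]
    - [0.25,8.6,-1.07,0,0]
    - [0.25,8.8,-1.1,0,0]

```text
time_s: 5.28
ee_pos: [0.5593, -0.1178, 0.2086]
eef_rot: [-3.142, 0.0, -0.126]
force: [-1.8, 0.2, 0.8]
grip_width: 0.0705
grip_force: 1.2
```

servo_tool:
  motion:
    - [0.25,0.2,-0.02,0,0]
    - [0.25,0.35,-0.04,0,0]
    - [0.25,0.45,-0.06,0,0]
    - [0.25,0.5,-0.06,0,0]

```text
time_s: 5.78
ee_pos: [0.564, -0.1184, 0.2087]
eef_rot: [3.142, 0.001, -0.126]
force: [-7.6, 0.1, 5.5]
grip_width: 0.0701
grip_force: 4.0
```

servo_tool:
  motion:
    - [0.25,-1.5,0.19,0,0]
    - [0.25,-3,0.37,0,0]
    - [0.25,-3,0.37,5,0]
    - [0.25,-3,0.37,10,0]
    - [0.52,-2,-3,10,10]
    - [0.52,0,-7,10,20]
    - [0.52,2,-10.4,10,30]
    - [0.52,4,-10.4,10,40]
    - [0.52,4,-10.4,10,50]
    - [0.52,4,-10.4,10,60]
    - [0.52,4,-10.4,10,70]
    - [0.52,4,-10.4,10,80]
    - [0.52,4,-10.4,10,90]
    - [0.52,4,-10.4,10,90]
    - [0.52,4,-10.4,10,90]

```text
time_s: 7.65
ee_pos: [0.6043, -0.2224, 0.3087]
eef_rot: [3.141, 0.0, 1.441]
force: [-0.3, -0.1, 0.2]
grip_width: 0.0452
grip_force: 0.0
```

```bash
python3 - <<'E'
from h import *
o=ctrl.get_obs();print(o['time_s'],o['ee_pos'],o['eef_rot'],o['grip_width'],o['force'])
i=snap("scene","pics/s2.png")["image"][:,:,::-1][180:390,200:480]
cv2.imwrite('pics/s2c.png',cv2.resize(i,None,fx=2.8,fy=2.8,interpolation=cv2.INTER_CUBIC))
E
```

```text
7.65 [ 0.60427256 -0.22241981  0.30867441] [3.14124430e+00 7.10911195e-05 1.44117801e+00] 0.04520598804942217 [-0.29264551 -0.12167237  0.20358558]
```

View pics/s2c.png

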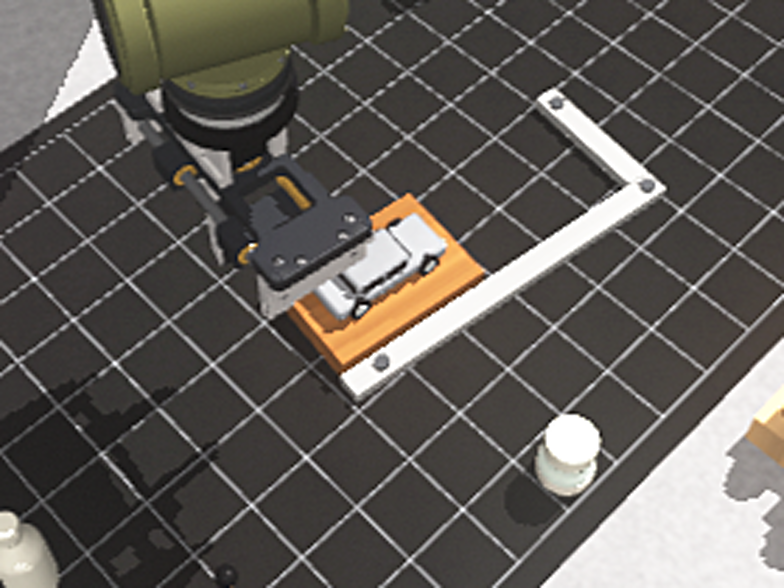

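The base lies along the long arm, with top corners FL (485,271), FR (342,368) and NL (408,195).

```bash
python3 - <<'E'
from h import *
b=px2w("scene",crop2px([(485,271),(342,368),(408,195)],200,180,2.8),.027)
B=np.array([[45,65],[45,-65],[-45,65]])/1e3
th,t,r=fit(B,b); print(th,t,r)
a=-.1245; R=np.array([[np.cos(a),-np.sin(a)],[np.sin(a),np.cos(a)]]); ts=np.array([.6889,.0811])
print("base",(t-ts)@R,"tcp",(np.array([.6043,-.2224])-ts)@R)
E
```

```text
-0.11284046307328241 [ 0.61915299 -0.12473387] [0.00116532 0.00058313 0.00110464]
base [-0.04364699 -0.21290178] tcp [-0.04625698 -0.31165638]
```

servo_tool:
  motion:
    - [0.52,0,0,-5,0.3]
    - [0.52,0,0,-9.5,0.3]
    - [0.52,0,0,-10,0.3]
    - [0.52,0,0,-10,0.3]
    - [0.52,0.12,1,-10,0.3]
    - [0.52,0.25,2,-10,0.3]
    - [0.52,0.31,2.5,-10,0.3]
    - [0.52,0.37,3,-10,0.3]
    - [0.52,0.44,3.5,-10,0.3]
    - [0.52,0.5,4,-10,0.3]
    - [0.52,0.56,4.5,-10,0.3]
    - [0.52,0.63,5,-10,0.3]
    - [0.52,0.69,5.5,-10,0.3]
    - [0.52,0.75,6,-10,0.3]
    - [0.52,0.81,6.5,-10,0.3]
    - [0.52,0.88,7,-10,0.3]
    - [0.52,0.94,7.5,-10,0.3]
    - [0.52,1.0,8,-10,0.3]

```text
time_s: 9.95
ee_pos: [0.6142, -0.1421, 0.2086]
eef_rot: [-3.141, -0.0, 1.45]
force: [-0.5, -3.4, 3.4]
grip_width: 0.0454
grip_force: 1.8
```

servo_tool:
  motion:
    - [0.52,0.06,0.5,0,0]
    - [0.52,0.13,1,0,0]
    - [0.52,0.19,1.5,0,0]
    - [0.52,0.25,2,0,0]
    - [0.52,0.31,2.5,0,0]
    - [0.52,0.38,3,0,0]
    - [0.52,0.44,3.5,0,0]
    - [0.52,0.5,4,0,0]
    - [0.52,0.56,4.5,0,0]
    - [0.52,0.63,5,0,0]
    - [0.52,0.69,5.5,0,0]
    - [0.52,0.75,6,0,0]
    - [0.52,0.81,6.5,0,0]
    - [0.52,0.88,7,0,0]
    - [0.52,0.94,7.5,0,0]
    - [0.52,1.0,8,0,0]
    - [0.52,1.04,8.3,0,0]
    - [0.52,1.08,8.6,0,0]
    - [0.52,1.09,8.7,0,0]
    - [0.52,1.1,8.8,0,0]

```text
time_s: 12.45
ee_pos: [0.6252, -0.0544, 0.2086]
eef_rot: [-3.142, -0.0, 1.45]
force: [-0.6, -3.7, 2.1]
grip_width: 0.0449
grip_force: 1.7
```

servo_tool:
  motion:
    - [0.52,0.01,0.1,0,0]
    - [0.52,0.03,0.2,0,0]
    - [0.52,0.04,0.3,0,0]
    - [0.52,0.05,0.35,0,0]

```text
time_s: 12.95
ee_pos: [0.6257, -0.0508, 0.2086]
eef_rot: [-3.142, -0.0, 1.45]
force: [-0.0, -3.0, 1.8]
grip_width: 0.0451
grip_force: 1.7
```

Not in contact yet; I'll go on in small steps.

servo_tool:
  motion:
    - [0.52,0.01,0.08,0,0]
    - [0.52,0.02,0.15,0,0]
    - [0.52,0.02,0.15,0,0]

```text
time_s: 13.32
ee_pos: [0.6259, -0.0493, 0.2086]
eef_rot: [-3.142, -0.0, 1.45]
force: [-0.6, -1.2, 1.9]
grip_width: 0.0453
grip_force: 1.1
```

servo_tool:
  motion:
    - [0.52,0.01,0.08,0,0]
    - [0.52,0.02,0.15,0,0]
    - [0.52,0.02,0.15,0,0]

```text
time_s: 13.7
ee_pos: [0.626, -0.0487, 0.2086]
eef_rot: [-3.141, 0.001, 1.45]
force: [-3.2, -10.9, 2.2]
grip_width: 0.0449
grip_force: 5.1
```

servo_tool:
  motion:
    - [0.52,0.01,0.06,0,0]
    - [0.52,0.01,0.06,0,0]
    - [0.52,-0.2,-1.5,0,0]
    - [0.52,-0.38,-3,0,0]
    - [0.52,-0.38,-3,5,0]
    - [0.25,-0.38,-3,10,0]
    - [0.25,-3,0,10,-10]
    - [0.25,-5,3,10,-20]
    - [0.25,-6.2,6,10,-30]
    - [0.25,-6.2,7.9,10,-40]
    - [0.25,-6.2,7.9,10,-50]
    - [0.25,-6.2,7.9,10,-60]
    - [0.25,-6.2,7.9,10,-70]
    - [0.25,-6.2,7.9,10,-80]
    - [0.25,-6.2,7.9,10,-90.2]
    - [0.25,-6.2,7.9,10,-90.2]
    - [0.25,-6.2,7.9,10,-90.2]

```text
time_s: 15.82
ee_pos: [0.5641, 0.0308, 0.3086]
eef_rot: [-3.141, 0.0, -0.12]
force: [0.2, 0.3, -0.2]
grip_width: 0.0704
grip_force: 0.0
```

```bash
python3 - <<'E'
from h import *
o=ctrl.get_obs();p=o['ee_pos'];print(o['time_s'],p,o['eef_rot'],o['grip_width'])
a=-.1245; R=np.array([[np.cos(a),-np.sin(a)],[np.sin(a),np.cos(a)]]); ts=np.array([.6889,.0811]); print((p[:2]-ts)@R)
i=snap("scene","pics/s3.png")["image"][:,:,::-1][170:320,280:480]
cv2.imwrite('pics/s3c.png',cv2.resize(i,None,fx=4,fy=4,interpolation=cv2.INTER_CUBIC))
E
```

```text
15.825 [0.56410982 0.03084594 0.30860045] [-3.14144416e+00  1.35004002e-04 -1.20041965e-01] 0.07041460298063938
[-0.11758381 -0.06536136]
```

View pics/s3c.png

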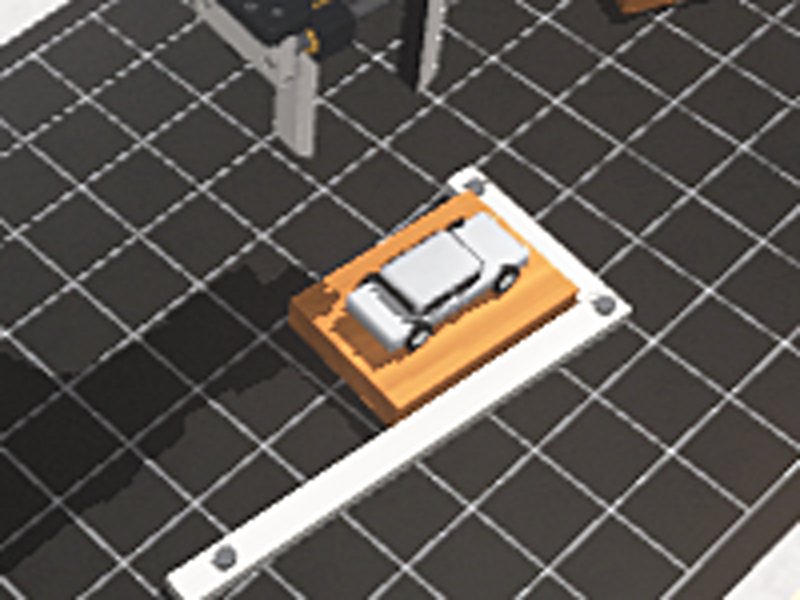

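The base sits in the corner, with its left end along the short arm near (525,240) and its far side on the long arm. A gentle last press goes towards the long arm.

servo_tool:
  motion:
    - [0.25,0,0,-5,-0.3]
    - [0.25,0,0,-9.5,-0.3]
    - [0.25,0,0,-10,-0.3]
    - [0.25,0,0,-10,-0.3]
    - [0.25,0.6,-0.08,-10,-0.3]
    - [0.25,1.2,-0.15,-10,-0.3]
    - [0.25,1.5,-0.19,-10,-0.3]
    - [0.25,1.7,-0.21,-10,-0.3]
    - [0.25,1.85,-0.23,-10,-0.3]
    - [0.25,1.85,-0.23,-10,-0.3]

```text
time_s: 17.12
ee_pos: [0.5824, 0.0289, 0.2086]
eef_rot: [3.142, 0.001, -0.129]
force: [-3.6, 1.1, 3.2]
grip_width: 0.0707
grip_force: 2.4
```

servo_tool:
  motion:
    - [0.25,0.05,-0.01,0,0]
    - [0.25,0.1,-0.01,0,0]
    - [0.25,0.1,-0.01,0,0]

```text
time_s: 17.5
ee_pos: [0.5829, 0.0289, 0.2086]
eef_rot: [3.141, 0.003, -0.129]
force: [-12.3, 1.0, 9.1]
grip_width: 0.0703
grip_force: 6.3
```

servo_tool:
  motion:
    - [0.25,0.05,-0.01,0,0]
    - [0.25,0.05,-0.01,0,0]
    - [0.25,-1.5,0.19,0,0]
    - [0.25,-3,0.37,0,0]
    - [0.25,-3,0.37,5,0]
    - [0.25,-3,0.37,10,0]
    - [0.25,-5,-5,15,0]
    - [0.25,-9,-9,20,0]
    - [0.25,-13,-14,20,0]
    - [0.25,-17,-19,20,0]
    - [0.25,-21,-25,20,0]
    - [0.25,-24,-30,20,0]
    - [0.25,-24,-30,20,0]

```text
time_s: 19.12
ee_pos: [0.3419, -0.2732, 0.4089]
eef_rot: [3.141, -0.001, -0.132]
force: [0.6, 0.4, 0.3]
grip_width: 0.0704
grip_force: 0.0
```

```bash
python3 - <<'E'
from h import *
i=snap("top","pics/t4.png")["image"][:,:,::-1][145:225,235:335]
cv2.imwrite('pics/t4c.png',cv2.resize(i,None,fx=7,fy=7,interpolation=cv2.INTER_CUBIC))
E
```

```text
(no output)
```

View pics/t4c.png

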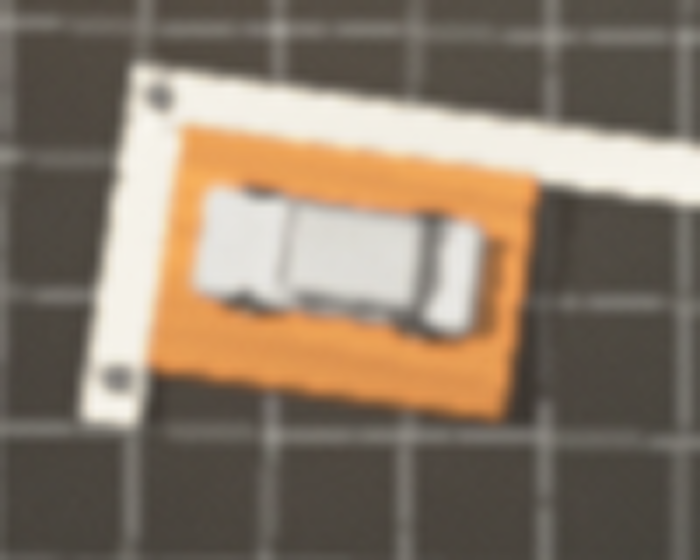

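From above no dark gap shows along either arm; the base corner meets the stop's corner at (183,127).

```bash
python3 -c "
from h import *
print(ctrl.hand_in())"
```

```text
the job is handed in; nothing more can be done
None
```

The job is handed in: the base is in the stop's inside corner with no gap visible along either arm, the fingers are clear, and only the wood was pushed; no verdict came back.

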